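Start a large coffee on the capsule machine

ROBOT

A 6-joint arm with a two-finger parallel gripper is mounted at the origin on the work surface. World frame = base frame: x ahead of the robot, y to its left, z up, the work surface at z = 0. Lengths are in m, angles in rad, forces in N, time in s.
With the tool pointing down it reaches from about 0.325 to 0.775 m from the base axis. Payload 5.5 kg.
Tool frame: the origin (TCP) lies between the finger pads; the fingertips stand 22 mm ahead of it and the grasp point (between the pads) lies 3 mm ahead of it (tip_reach is the z of the fingertips in the tool frame, in m); z points along the fingers, y is the line along which they close (so a half turn about z gives the same grasp; the last joint's range is limited). The gripper opens to 88 mm and grips with 3 to 60 N. Pads are 20 mm wide; open, the fingers measure 115 mm over their backs; the gripper's body (75 mm by 178 mm) begins 61 mm behind the grasp point.
Start: joints at [1.049, 0.091, 1.231, -0, 1.82, -0.057], TCP at [0.269, 0.536, 0.245] pointing down, gripper open.
Joint ranges: [-2.87, 2.87], [-0.86, 2.18], [0.17, 2.46], [-1.51, 4.65], [0.06, 2.69], [-2.65, 2.65]. Speed limits (rad/s): [2.57, 2.57, 3.01, 3.14, 3.14, 3.14].

INTERFACE

Orientations are given as a rotation vector (axis times angle).
In Python, from plant import * gives the robot as it stands. The module is installed in compiled form; this text tells all that it offers.
- The arm moves only by the shell command python3 -m pendant 'ROWS' [FORCE]. ROWS is JSON, a list that holds one entry, the list of rows, each a list of 5 numbers: the finger opening in m, from 0 to 0.0878, then the shift along the tool's x, y, z in m, then the turn about the tool's z in rad. In form: [[[fingers, dx, dy, dz, turn], ...]]. A call has 1 to 8 rows; each row is the pose to reach, as a shift and turn from the pose commanded when the call began, along the tool's axes at that moment; what a row does not reach only later rows make up. A row lasts 1/12 s, in which the tool goes at most 41.7 mm and 7.16 degrees, less where a joint would pass 70% of its speed; a pose out of reach is approached as far as the arm can. A call with a gripper value outside its range is refused whole. The fingers move at their own pace and stop on an object; FORCE is the grip in N (left out, the last holds). Time passes only in rows, so rows that repeat a pose let the fingers close. It gives the time, the measured TCP pose, the force, the opening and the grip force at its end, in the units of the state.
- read_state(): the state, without advancing time (a new reading comes with each control period).
- read_camera(name): name is "side" or "top" or "wrist"; returns the picture (480x640x3 uint8, red, green, blue); there is no depth.
- get_calibration(name): a dict with "fx", "fy", "cx", "cy" (pixels), "dist" ([k1, k2, p1, p2, k3] as OpenCV has them; the pictures are not rectified), "R" (3x3) and "t" (3): a world point X has camera coordinates R X + t; the wrist camera has in their place "T_tool_cam" (4x4, takes a point from camera to tool coordinates, whose origin is the TCP and whose axes are the flange's). Camera axes: x right, y down, z forward; pixel columns grow to the right and rows downward; lengths in m; the calibration is good to about 2 mm. A picture is of the moment at which its call begins: read the wrist's pose just before it. get_calibration takes no time and is no camera call.
- hand_in(): hands the job in; it is judged then, once.
The state is a dict: "clock": time; "joints": joint angles; "qd": joint speeds; "joint_torque": joint torques, N m; "eef_pos": TCP position; "ee_rot": TCP orientation; "force": force on the tool from outside, world axes, zero at the start; "wrist_torque": the same for the moment, N m; "gripper_width": finger opening in m; "finger_force": force on a finger pad.
Only numpy, scipy, OpenCV 4.12 (cv2) and the standard library are available. Lean on these libraries where they do the work, as an engineer would, in place of code of your own. Each camera call takes 0.05 s, during which the arm holds its last target. There are 200 camera calls.

TASK

Get a large coffee going on the capsule machine, which already has its capsule in: push the tall cup along the worktop until it stands centred under the spout, and flip the raised lever on top forward and over until it snaps shut; then, with both done, press the larger of the two buttons on top and let it go. Push the cup with the fingers, upright and without lifting it, press no other button, and leave the drip tray, the sugar jar and the small cup where they are.

Things in the scene. Friction and masses are not known exactly. Their poses are not given: they have to be found in the camera images.
- machine: Black capsule machine, fixed, 310 x 100 x 211 high. Origin on the worktop under its middle; -x points out of its front, +y to the robot's side. Along its x: brew head -145 to -42 (86 wide, underside 128 high, top 200), column -60 to 90 (100 wide, flat top 200 high), water tank 90 to 160 (lid top 211). Its drip tray is off: under the head the worktop is bare.
- spout (a point): Lower end of the spout, a steel nozzle 26 in diameter under the brew head, 113 above the worktop, 20 behind the front of the head and 65 in front of the column.
- tall_cup: White round ceramic cup without handle, 70 in diameter at the rim and a little narrower at the foot, 95 high, about 0.26 kg, loose. Origin: centre of its underside. It starts upright on the worktop, 80 to 120 in front of the spout. Push it low (below 40) and slowly or it may tip. To stand right its axis must be under the spout.
- lever_pivot (a point): Middle of the lever's hinge, 208 above the worktop, 40 in front of the machine's origin; the hinge line is level, along the machine's y axis, between two bearing blocks that reach 218 high.
- lever (a joint): Lever angle: 0 open (standing, leaning 0.13 past vertical to the back), 1.7 shut (flat along the top, pointing to the front); both are stops. A spring makes it a toggle: it starts open, falls back open if let go below about 0.9, and snaps shut by itself beyond about 1.1. About 2.5 N at its bar starts it moving, less as it nears the middle.
- lever_bar (a point): Centre of the steel grip bar at the lever's free end: a round bar 16 in diameter and 62 long, along the machine's y axis, 115 from the hinge line (about 322 above the worktop when open, 208 when shut). The lever's arm between hinge and bar is a black plate 50 wide and 10 thick.
- button_large (a joint): Travel of the larger button: 0 up, 0.004 fully down (about 4.2 N); it counts as pressed beyond 0.0025 and springs back by itself.
- button_large_top (a point): Centre of the top face of the larger button: grey, 28 in diameter, on the flat top behind the lever, on the side towards the robot; 7 proud of the machine's top, pressed straight down. Clear of the lever when it is shut.
- button_small (a joint): Travel of the smaller button, as for the larger one; not to be pressed.
- button_small_top (a point): Centre of the top face of the smaller button: grey, 16 in diameter, 46 from the larger one towards the machine's other side, the same height.
- drip_tray: The machine's drip tray, black with a steel grid, 100 x 96 x 26, loose on the worktop on the side of the machine away from the robot. Origin: centre of its underside. Leave it.
- sugar_jar: Glass jar with a metal cap, 72 in diameter, 95 high, loose, on the side of the machine away from the robot. Origin: centre of its underside. Leave it.
- small_cup: White espresso cup, 60 in diameter, 55 high, loose, on the robot's side of the machine. Origin: centre of its underside. Leave it.
Things that resemble listed ones, but are neither listed nor needed, are in the scene too. Leave any pink or yellow look-alike of the tall_cup alone.

How it is judged:
On the way, in this order (a step that is already met when the one before it is completed fails the run):
1. the tall cup stands under the spout and the lever is snapped shut (horizontal distance between tall_cup and spout below 0.018 m and value of joint lever above 1.6 rad and angle between tall_cup's own z axis and vertical below 0.08 rad and height (world z) of tall_cup below 0.006 m and linear speed of tall_cup below 0.02 m/s), for 0.2 s.
2. the larger button is pressed (value of joint button_large above 0.0025 m), for 0.05 s.
At the end, for the whole second after the job is handed in: The tall cup stands upright and still on the worktop with its axis within 18 mm of the spout's, the lever is shut (beyond 1.6 of its 1.7 rad), both buttons are up again (all of step 1 and value of joint each of button_large, button_small below 0.001 m); the robot touches nothing.
It fails at once if the tall cup is lifted or tipped (more than 12 mm or 0.35 rad) (height (world z) of tall_cup above 0.012 m or angle between tall_cup's own z axis and vertical above 0.35 rad).
It fails at once if the larger button is pressed before the cup is under the spout and the lever shut (value of joint button_large above 0.0025 m and (horizontal distance between tall_cup and spout above 0.018 m or value of joint lever below 1.6 rad)).
It fails at once if the smaller button is pressed (value of joint button_small above 0.0025 m).
It fails at once if the drip tray, the sugar jar or the small cup is moved more than 20 mm or tipped (distance of any of drip_tray, sugar_jar, small_cup from where it was at the start of the episode above 0.02 m or angle between any of drip_tray, sugar_jar, small_cup's own z axis and vertical above 0.3 rad).
It also fails if it takes over 61 s, if anything falls off the work surface, if the arm or the gripper's body presses on something with over 40 N, if the wrist force passes 120 N, or if a joint passes its speed limit or range.

## Working session

There is one attempt and no reset: what is moved stays moved. The work goes in short steps, Python scripts to look and compute and a shell command to move; the robot and the scene stay as the last step left them, time stands still between calls to the robot, and variables do not carry over. Pictures are saved under pics/ and viewed, at most 10 in all, crops included, and the job is handed in when it is done.

```bash
mkdir -p pics; python3 - <<'E'
from plant import *
import cv2,numpy as np
s=read_state();print(s)
for n in("top","side"):
    im=read_camera(n);cv2.imwrite(f"pics/{n}0.png",im[:,:,::-1]);c=get_calibration(n);print(n,c, -np.array(c["R"]).T@np.array(c["t"]))
print(get_calibration("wrist"))
E
```

```text
{'clock': 0.0, 'joints': array([ 1.04926791e+00,  9.18601713e-02,  1.23186772e+00,  1.19803371e-05,
        1.81980690e+00, -5.66887710e-02]), 'qd': array([-6.47539687e-04, -1.27782765e-03, -1.75471989e-03,  1.22645950e-03,
        1.14725941e-03, -5.52313982e-05]), 'joint_torque': array([-4.26694029e-06, -4.46441710e+01, -4.06458092e+01,  6.97382586e-02,
        2.92272650e-02, -1.32664982e-04]), 'eef_pos': array([0.2688333 , 0.53611977, 0.24351632]), 'ee_rot': array([-7.23477404e-01, -3.05657124e+00,  2.91836109e-03]), 'force': array([-0.24175521,  1.09187908,  0.04411052]), 'wrist_torque': array([ 0.00849086,  0.02596144, -0.04828761]), 'finger_force': 0.0, 'gripper_width': 0.08815857764635289}
top {'fx': 452.7008178302629, 'fy': 452.7008178302629, 'cx': 323.4282862128332, 'cy': 232.31539387362645, 'dist': array([-0.02388847,  0.        ,  0.        ,  0.        ,  0.        ]), 'R': array([[-0.01117674, -0.99993443,  0.00249186],
       [-0.9983428 ,  0.0110182 , -0.0564824 ],
       [ 0.05645124, -0.00311902, -0.99840049]]), 't': array([0.10316705, 0.55586705, 1.01388268])} [0.4
[... 299 characters left out ...]
 , -0.85832726],
       [ 0.05805206,  0.85674353, -0.5124651 ]]), 't': array([-0.52466915,  0.26602537,  0.65395413])} [ 0.50184777 -0.46829206  0.55004963]
{'fx': 420.20225791485734, 'fy': 420.20225791485734, 'cx': 316.42373002934016, 'cy': 234.26007931761026, 'dist': array([-0.04486102,  0.        ,  0.        ,  0.        ,  0.        ]), 'T_tool_cam': array([[-5.64187723e-04, -9.59777875e-01, -2.80759885e-01,
         7.69927660e-02],
       [ 9.99999081e-01, -8.87558610e-04,  1.02461900e-03,
        -2.65700496e-04],
       [-1.23259750e-03, -2.80759049e-01,  9.59777494e-01,
        -1.40666580e-01],
       [ 0.00000000e+00,  0.00000000e+00,  0.00000000e+00,
         1.00000000e+00]])}
```

View pics/top0.png

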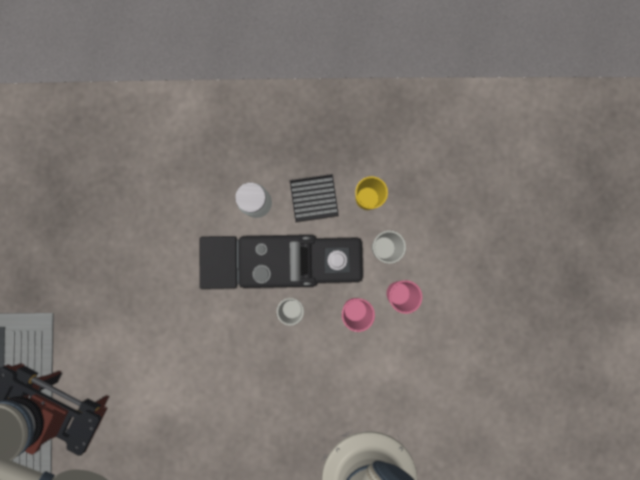

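View pics/side0.png

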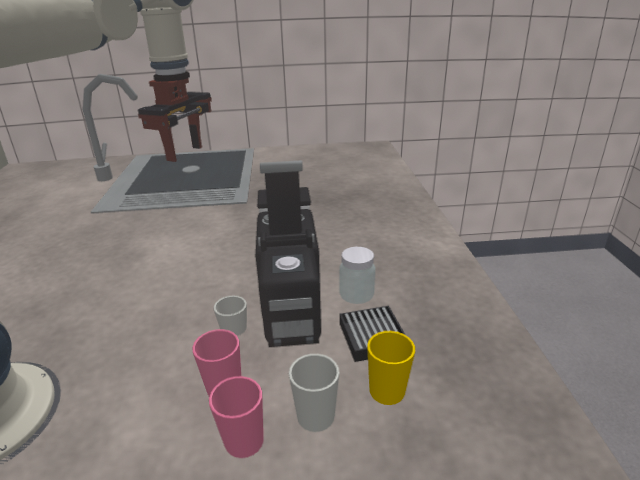

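Top view: white cup (389,247) stands in front of the machine's head. Machine front points image-right (−y). Look-alikes are yellow (371,193) and pink (358,315) and (405,296). The small cup is at (290,311), jar (251,198), tray (314,197), and buttons large (262,274) and small (262,249). The tall cup is the white one at (389,247); the side view shows it at (315,393). I'll check it in a close crop and measure.

```bash
cat > h.py <<'E'
from plant import *
import cv2,numpy as np
def ray(n,uv):
    c=get_calibration(n);K=np.array([[c['fx'],0,c['cx']],[0,c['fy'],c['cy']],[0,0,1]])
    p=cv2.undistortPoints(np.array(uv,float).reshape(-1,1,2),K,c['dist']).reshape(-1,2)
    d=np.c_[p,np.ones(len(p))]
    if n=="wrist":
        s=read_state();T=c['T_tool_cam'];Rw=cv2.Rodrigues(s['ee_rot'])[0]
        return Rw@T[:3,3]+s['eef_pos'],d@T[:3,:3].T@Rw.T
    return -c['R'].T@c['t'],d@c['R']
def onz(n,uv,z):
    o,d=ray(n,uv);return (o+d*((z-o[2])/d[:,2:]))
def proj(n,X):
    c=get_calibration(n);K=np.array([[c['fx'],0,c['cx']],[0,c['fy'],c['cy']],[0,0,1]])
    return cv2.projectPoints(np.array(X,float).reshape(-1,1,3),cv2.Rodrigues(c['R'])[0],c['t'],K,c['dist'])[0].reshape(-1,2)
E
python3 - <<'E'
from h import *
im=cv2.imread("pics/top0.png")
cr=im[220:340,190:430];cv2.imwrite("pics/c1.png",cv2.resize(cr,None,fx=3.3,fy=3.3,interpolation=cv2.INTER_CUBIC))
g=im.max(2); m=((g<62)*255).astype(np.uint8); m[:, :195]=0; m[:,372:]=0; m[:228]=0;m[295:]=0
n,l,st,ce=cv2.connectedComponentsWithStats(m)
for i in range(1,n):
    if st[i,4]>60: 
        r=cv2.minAreaRect(np.argwhere(l==i)[:,::-1].astype(np.float32)); print(st[i],ce[i],r, cv2.boxPoints(r).round(1).tolist())
# cup: low saturation greenish-grey
hsv=cv2.cvtColor(im,cv2.COLOR_BGR2HSV)
for (u,v) in [(389,247),(262,274),(262,249),(290,311),(295,262)]: print((u,v),im[v,u],hsv[v,u])
d=im[:,:,1].astype(int)-im[:,:,2]
mk=((d>-2)&(g>110)).astype(np.uint8)*255
n,l,st,ce=cv2.connectedComponentsWithStats(mk)
for i in range(1,n):
    if st[i,4]>80 and st[i,0]>190 and st[i,1]<340: print('light',st[i],ce[i])
print('large,small',onz("top",[(262,274),(262,249)],.207))
print('cup rim',onz("top",[(389,247)],.095))
E
```

```text
[ 239  235  124   53 4193] [297.03124255 260.20391128] ((300.1881408691406, 260.5943603515625), (51.18623733520508, 123.19200897216797), 88.87670135498047) [[238.10000610351562, 236.1999969482422], [361.29998779296875, 233.8000030517578], [362.29998779296875, 285.0], [239.10000610351562, 287.3999938964844]]
[ 201  237   36   51 1793] [218.29113218 262.22532069] ((218.5, 262.0), (34.99999237060547, 49.99999237060547), 0.0) [[201.0, 287.0], [201.0, 237.0], [236.0, 237.0], [236.0, 287.0]]
(389, 247) [170 176 176] [ 30   9 176]
(262, 274) [110 111 109] [ 75   5 111]
(262, 249) [108 109 108] [ 60   2 109]
(290, 311) [171 178 178] [ 30  10 178]
(295, 262) [125 126 125] [ 60   2 126]
light [239 205  25  12  95] [251.87368421 211.68421053]
light [372 231  34  32 750] [388.57466667 247.37466667]
light [290 242   7  39 233] [293.40772532 260.49785408]
light [253 266  14  16 145] [259.2137931  272.89655172]
light [277 299  27  26 447] [291.17897092 310.73154362]
large,small [[0.47052344 0.21155844 0.207     ]
 [0.51654482 0.21137753 0.207     ]]
cup rim [[ 0.52013972 -0.03987389  0.095     ]]
```

View pics/c1.png

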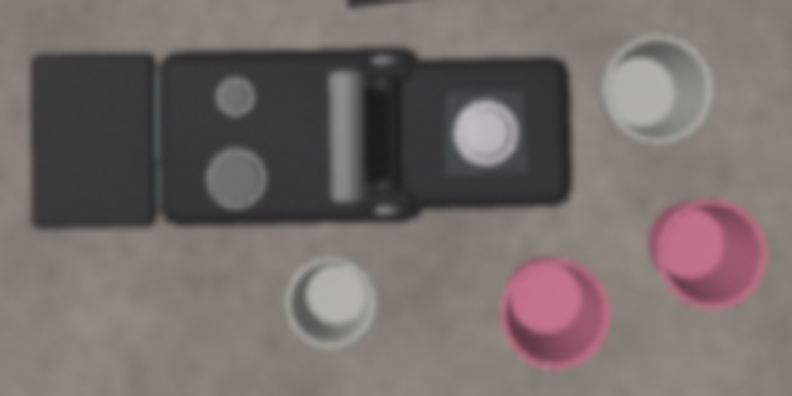

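Crop: the white tall cup's rim is centred at about (389,247), the light grey-white cup directly in front of the head, distinct from both pink ones. The large button is at (261.5,274) and the small one at (261.2,249.4). The head front is at (363,260), and the bar at (294.5,261).

```bash
python3 - <<'E'
from h import *
np.set_printoptions(precision=4,suppress=True)
P=lambda uv,z:onz("top",[uv],z)[0]
hf=P((363,260),.2);cr=P((239.4,261.7),.2);tk=P((199.4,262.3),.211)
bl,bs=P((261.5,273.9),.207),P((261.2,249.4),.207)
print('headfront',hf,'colrear',cr,'tankend',tk,'bl',bl,'bs',bs)
ax=(cr-hf)[:2];print('len',np.linalg.norm(ax),'yaw',np.arctan2(ax[1],ax[0])-np.pi/2, (tk-hf)[:2]);ax/=np.linalg.norm(ax)
print('spout',hf[:2]+.02*ax,'org',hf[:2]+.145*ax,'bar', P((294.5,261.2),.325))
print('cup',P((389.1,247),.095),'pink',P((358,314.5),.095),P((405,296.5),.095),'yel',P((371.3,193),.095),'small',P((290.3,311.5),.055))
im=cv2.imread("pics/side0.png")
# cup rim / foot in side
sd=im[345:440,280:350].astype(int);d=(sd[:,:,1]-sd[:,:,2]>-2)&(sd.max(2)>90)
ys,xs=np.nonzero(d);print('side cup bbox',xs.min()+280,xs.max()+280,ys.min()+345,ys.max()+345)
print('proj rim',proj("side",[[.52,-.04,.095]]),'foot',proj("side",[[.52,-.04,0]]))
w=read_camera("wrist")[:,:,::-1]
a=cv2.resize(im[70:190,110:250],(560,480),interpolation=cv2.INTER_CUBIC)
cv2.imwrite("pics/grip.png",cv2.resize(np.hstack([a[:, :400],cv2.resize(w,(400,300)).copy() if 0 else cv2.copyMakeBorder(cv2.resize(w,(400,300)),0,180,0,0,cv2.BORDER_CONSTANT)]),(800,480)))
E
```

```text
headfront [0.4942 0.0245 0.2   ] colrear [0.4935 0.2545 0.2   ] tankend [0.4933 0.326  0.211 ] bl [0.4707 0.2125 0.207 ] bs [0.5158 0.2129 0.207 ]
len 0.2299433581132703 yaw 0.0026842164917515454 [-0.0009  0.3015]
spout [0.4941 0.0445] org [0.4938 0.1695] bar [0.4942 0.1443 0.325 ]
cup [ 0.5201 -0.0401  0.095 ] pink [0.3805 0.0273 0.095 ] [ 0.4166 -0.0713  0.095 ] yel [ 0.6345 -0.0047  0.095 ] small [0.3837 0.1708 0.055 ]
side cup bbox 289 338 354 431
proj rim [[312.8123 370.4322]] foot [[314.7766 415.1366]]
```

View pics/grip.png

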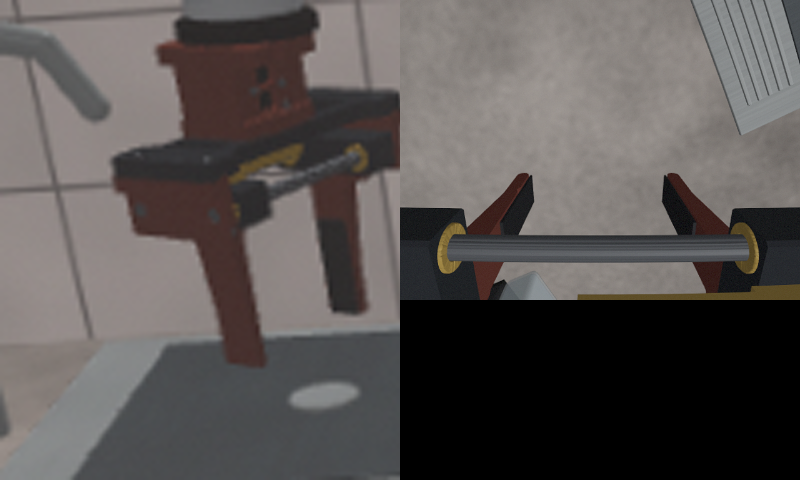

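Left crop: near finger tip at side pixel (167–176,160), and body end face spanning u≈139–170 at v≈120. The body looks off-centre relative to the fingers. I'll quantify which side has less overhang, since the body must stay in front of the brew head while the fingers push.

```bash
python3 - <<'E'
from h import *
np.set_printoptions(precision=4,suppress=True)
s=read_state();R=cv2.Rodrigues(s['ee_rot'])[0]
print(R)
px=lambda u,v:(110+u/4,70+v/4)
def hit(uv,yt):
    o,d=ray("side",[uv]);o=R.T@(o-s['eef_pos']);d=R.T@d[0];return o+d*(yt-o[1])/d[1]
for nm,u,v,y in [('tipL',228,360,-.0575),('tipR',265,365,-.0575),('brTL',115,180,-.089),('brBL',120,195,-.089),('brBL2',130,228,-.08),('brBR',240,240,-.08),('finger rootL',197,235,-.07),('rootR',243,235,-.07),('rodblock',270,210,-.05)]: print(nm,hit(px(u,v),y))
# wrist: black block edges
c=get_calibration("wrist")
E
```

```text
[[-0.8939  0.4482 -0.0008]
 [ 0.4482  0.8939 -0.0013]
 [ 0.0001 -0.0015 -1.    ]]
tipL [ 0.006  -0.0575  0.0191]
tipR [-0.0195 -0.0575  0.0194]
brTL [ 0.0299 -0.089  -0.088 ]
brBL [ 0.0286 -0.089  -0.0802]
brBL2 [ 0.0353 -0.08   -0.0597]
brBR [-0.0378 -0.08   -0.0584]
finger rootL [-0.0007 -0.07   -0.0556]
rootR [-0.0317 -0.07   -0.0578]
rodblock [-0.0355 -0.05   -0.0659]
```

```bash
cat >> h.py <<'E'
def sh(*ts):
    s=read_state();R=cv2.Rodrigues(s['ee_rot'])[0]
    a=np.degrees(np.arctan2(R[1,0],R[0,0]))
    print('t',s['clock'],'p',s['eef_pos'].round(4),'az',a.round(2),'tilt',np.round(R[2],3))
    for *p,az in ts: print(p,az,'->',(R.T@(np.array(p)-s['eef_pos'])).round(4),'turn',np.radians(a-az).round(3))
E
python3 -m pendant '[[[0.03,0,0,-0.04,0],[0.03,0,0,-0.08,0],[0.03,0,0,-0.12,0],[0.03,0,0,-0.16,0.1],[0.03,0,0,-0.16,0.2]]]'
python3 -c "
from h import *
sh((.4,.25,.405,120),(.52,-.125,.405,90))"
```

```text
clock: 0.57
eef_pos: [0.2688, 0.5361, 0.4148]
ee_rot: [1.031, 2.965, 0.022]
force: [-0.4, 0.1, 2.3]
gripper_width: 0.0581
finger_force: 0.0
t 0.5667 p [0.2688 0.5361 0.4148] az 141.66 tilt [ 0.002  0.014 -1.   ]
[0.4, 0.25, 0.405] 120 -> [-0.2804 -0.1432  0.0072] turn 0.378
[0.52, -0.125, 0.405] 90 -> [-0.6072 -0.3628  0.0034] turn 0.902
```

```bash
python3 -m pendant '[[[0.03,-0.27,-0.16,0.01,0.45],[0.03,-0.27,-0.16,0.01,0.45],[0.03,-0.27,-0.16,0.01,0.45],[0.03,-0.27,-0.16,0.01,0.45],[0.03,-0.27,-0.16,0.01,0.45],[0.03,-0.27,-0.16,0.01,0.45],[0.03,-0.27,-0.16,0.01,0.45],[0.03,-0.27,-0.16,0.01,0.45]]]'
python3 -c "
from h import *
sh((.52,-.125,.405,90))"
```

```text
clock: 1.23
eef_pos: [0.3834, 0.2405, 0.3946]
ee_rot: [1.665, 2.663, -0.001]
force: [-0.1, 0.3, -0.4]
gripper_width: 0.03
finger_force: 0.0
t 1.2333 p [0.3834 0.2405 0.3946] az 115.97 tilt [-0.001  0.    -1.   ]
[0.52, -0.125, 0.405] 90 -> [-0.3884 -0.0373 -0.01  ] turn 0.453
```

```bash
python3 -m pendant '[[[0.03,-0.388,-0.037,-0.012,0.453],[0.03,-0.388,-0.037,-0.012,0.453],[0.03,-0.388,-0.037,-0.012,0.453],[0.03,-0.388,-0.037,-0.012,0.453],[0.03,-0.388,-0.037,-0.012,0.453],[0.03,-0.388,-0.037,-0.012,0.453],[0.03,-0.388,-0.037,-0.012,0.453],[0.03,-0.388,-0.037,-0.012,0.453]]]'
python3 -c "
from h import *
sh((.52,-.125,.405,90))"
```

```text
clock: 1.9
eef_pos: [0.5006, -0.07, 0.4049]
ee_rot: [2.218, 2.224, 0.0]
force: [1.1, 0.4, -0.3]
gripper_width: 0.0301
finger_force: 0.0
t 1.9 p [ 0.5006 -0.07    0.4049] az 90.16 tilt [ 0.  0. -1.]
[0.52, -0.125, 0.405] 90 -> [-0.055   0.0193 -0.0001] turn 0.003
```

```bash
python3 -m pendant '[[[0.03,-0.055,0.019,0,0.003],[0.03,-0.055,0.019,0.02,0.003],[0.03,-0.055,0.019,0.06,0.003],[0.03,-0.055,0.019,0.1,0.003],[0.03,-0.055,0.019,0.14,0.003],[0.03,-0.055,0.019,0.18,0.003],[0.03,-0.055,0.019,0.2,0.003],[0.03,-0.055,0.019,0.2,0.003]]]'
python3 - <<'E'
from h import *
sh((.52,-.125,.048,90))
t=read_camera("top")[:,:,::-1];s=read_camera("side")[:,:,::-1]
cv2.imwrite("pics/a.png",np.hstack([cv2.resize(t[160:360,240:440],(400,400)),cv2.resize(s[180:480,180:480],(400,400))]))
E
```

```text
clock: 2.57
eef_pos: [0.5171, -0.1221, 0.1979]
ee_rot: [-2.215, -2.214, 0.008]
force: [-1.2, 0.2, -0.2]
gripper_width: 0.0299
finger_force: 0.0
t 2.5667 p [ 0.5171 -0.1221  0.1979] az 89.99 tilt [ 0.003 -0.011 -1.   ]
[0.52, -0.125, 0.048] 90 -> [-0.0034  0.0045  0.1499] turn -0.0
```

View pics/a.png

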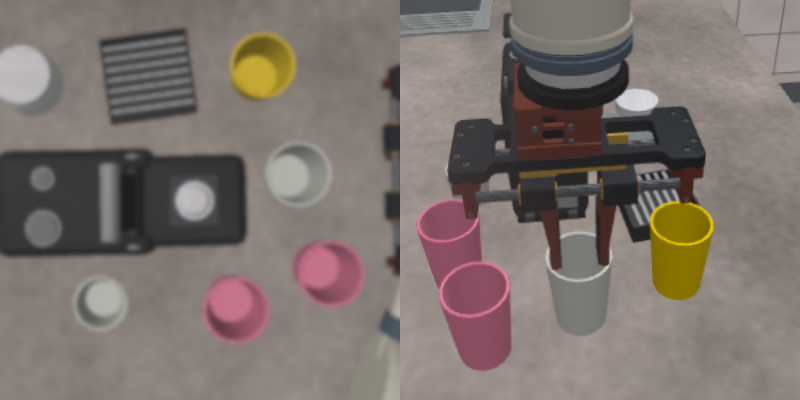

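The top crop shows the gripper at the right edge, clear of all cups, with the white cup still at about (389,247). In the side view the fingers hang in front of the cup, lined up with it and between the pink and yellow cups. Descending behind the cup.

```bash
python3 -m pendant '[[[0.03,-0.003,0.004,0.03,0],[0.03,-0.003,0.004,0.06,0],[0.03,-0.003,0.004,0.09,0],[0.03,-0.003,0.004,0.12,0],[0.03,-0.003,0.004,0.14,0],[0.03,-0.003,0.004,0.15,0],[0.03,-0.003,0.004,0.15,0],[0.03,-0.003,0.004,0.15,0]]]'
python3 -c "
from h import *
sh((.52,-.088,.048,90),(.494,-.0155,.048,90))"
```

```text
clock: 3.33
eef_pos: [0.5248, -0.1261, 0.0572]
ee_rot: [2.22, 2.22, 0.002]
force: [0.2, 0.2, 1.4]
gripper_width: 0.0302
finger_force: 0.0
t 3.3333 p [ 0.5248 -0.1261  0.0572] az 90.0 tilt [-0.001  0.003 -1.   ]
[0.52, -0.088, 0.048] 90 -> [ 0.0381 -0.0048  0.0092] turn 0.0
[0.494, -0.0155, 0.048] 90 -> [ 0.1106 -0.0308  0.0091] turn 0.0
```

```bash
python3 -m pendant '[[[0.03,0.005,-0.004,0.005,0],[0.03,0.01,-0.004,0.009,0],[0.03,0.015,-0.004,0.009,0],[0.03,0.02,-0.004,0.009,0],[0.03,0.025,-0.004,0.009,0],[0.03,0.03,-0.004,0.009,0],[0.03,0.034,-0.004,0.009,0],[0.03,0.034,-0.004,0.009,0]]]'
python3 -c "
from h import *
sh((.52,-.088,.048,90),(.494,-.0155,.048,90))"
```

```text
clock: 4.0
eef_pos: [0.5197, -0.0909, 0.0461]
ee_rot: [2.22, 2.223, 0.001]
force: [-0.4, -0.4, -0.6]
gripper_width: 0.0301
finger_force: 0.0
t 4.0 p [ 0.5197 -0.0909  0.0461] az 90.06 tilt [ 0.  0. -1.]
[0.52, -0.088, 0.048] 90 -> [ 0.0029  0.0003 -0.0019] turn 0.001
[0.494, -0.0155, 0.048] 90 -> [ 0.0754 -0.0256 -0.0019] turn 0.001
```

```bash
python3 -m pendant '[[[0.03,0.003,-0.001,0,0],[0.03,0.006,-0.002,0,0],[0.03,0.009,-0.003,0,0],[0.03,0.012,-0.005,0,0],[0.03,0.015,-0.006,0,0],[0.03,0.018,-0.007,0,0],[0.03,0.021,-0.009,0,0],[0.03,0.024,-0.01,0,0]]]'
python3 - <<'E'
from h import *
sh((.494,-.0155,.048,90))
t=read_camera("top")[:,:,::-1];s=read_camera("side")[:,:,::-1]
cv2.imwrite("pics/b.png",np.hstack([cv2.resize(t[190:310,320:440],(400,400),interpolation=cv2.INTER_CUBIC),cv2.resize(s[280:480,220:420],(400,400),interpolation=cv2.INTER_CUBIC)]))
E
```

```text
clock: 4.67
eef_pos: [0.5096, -0.0677, 0.0462]
ee_rot: [2.221, 2.221, 0.0]
force: [1.7, -2.3, 1.7]
gripper_width: 0.0302
finger_force: 1.3
t 4.6667 p [ 0.5096 -0.0677  0.0462] az 89.99 tilt [-0.001  0.001 -1.   ]
[0.494, -0.0155, 0.048] 90 -> [ 0.0522 -0.0156 -0.0019] turn -0.0
```

View pics/b.png

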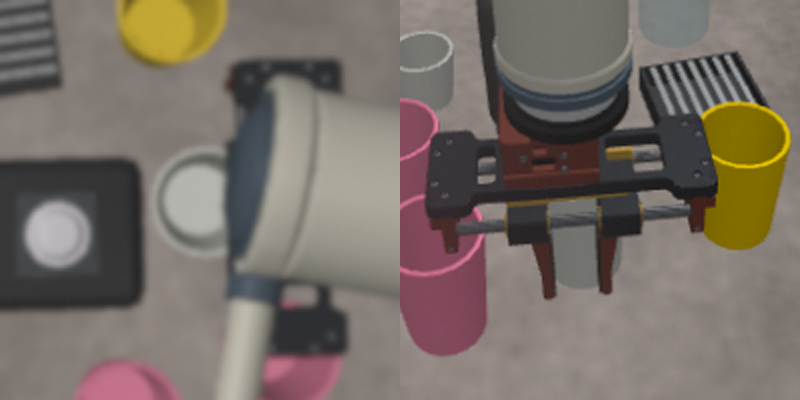

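Top crop: rim arc centred at about px (382,250), radius 16, so the cup is sliding upright with the cradle. The side crop shows it between the fingers, clear of the pinks and the yellow. Continuing.

```bash
python3 -m pendant '[[[0.03,0.003,-0.002,0,0],[0.03,0.006,-0.004,0,0],[0.03,0.009,-0.006,0,0],[0.03,0.012,-0.008,0,0],[0.03,0.015,-0.01,0,0],[0.03,0.018,-0.012,0,0],[0.03,0.021,-0.014,0,0],[0.03,0.024,-0.016,0,0]]]'
python3 -m pendant '[[[0.03,0.003,0,0,0],[0.03,0.006,0,0,0],[0.03,0.009,0,0,0],[0.03,0.011,0,0,0],[0.03,0.011,0,0,0]]]'
python3 - <<'E'
from h import *
sh((.494,-.0155,.048,90))
t=read_camera("top")[:,:,::-1];s=read_camera("side")[:,:,::-1]
cv2.imwrite("pics/c.png",np.hstack([cv2.resize(t[190:310,300:420],(400,400),interpolation=cv2.INTER_CUBIC),cv2.resize(s[230:430,220:420],(400,400),interpolation=cv2.INTER_CUBIC)]))
E
```

```text
clock: 5.43
eef_pos: [0.4934, -0.0435, 0.0459]
ee_rot: [2.221, 2.221, -0.0]
force: [2.2, -2.0, 2.5]
gripper_width: 0.0298
finger_force: 1.4
clock: 5.85
eef_pos: [0.4935, -0.0322, 0.0458]
ee_rot: [-2.221, -2.222, -0.0]
force: [0.7, -0.1, 1.3]
gripper_width: 0.0301
finger_force: 0.8
t 5.85 p [ 0.4935 -0.0322  0.0458] az 90.03 tilt [ 0. -0. -1.]
[0.494, -0.0155, 0.048] 90 -> [ 0.0167  0.0005 -0.0022] turn 0.0
```

View pics/c.png

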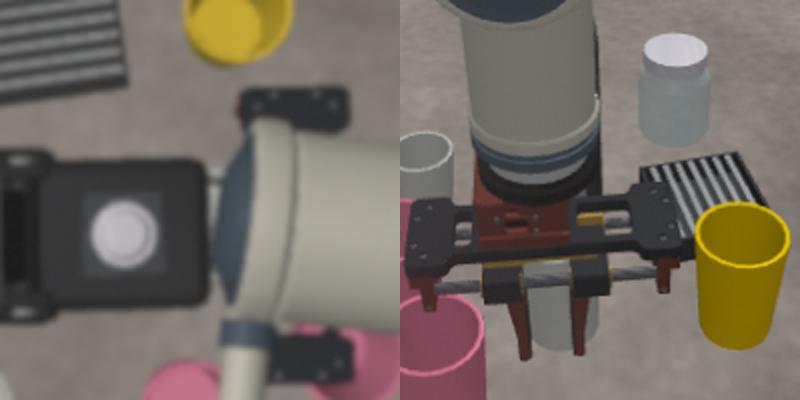

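Crops: only the rim's sliver is visible beside the head at px (363,244), and the cup is upright between the fingers. The head front is at col 362 and the gripper plate edge at col 372, leaving about 17 mm of room. I'll close the fingers for the last straight push, to gain reach.

```bash
python3 -m pendant '[[[0.03,-0.005,0.001,0,0],[0.03,-0.01,0.003,0,0],[0.0,-0.01,0.003,0,0],[0.0,-0.01,0.003,0,0],[0.0,-0.01,0.003,0,0],[0.0,-0.01,0.003,0,0],[0.0,-0.005,0.003,0,0],[0.0,0,0.003,0,0]]]'
python3 -m pendant '[[[0,0.003,0,0,0],[0,0.006,0,0,0],[0,0.009,0,0,0],[0,0.011,0,0,0],[0,0.013,0,0,0],[0,0.014,0,0,0],[0,0.014,0,0,0]]]'
python3 -c "
from h import *
sh((.494,-.0155,.048,90))"
```

```text
clock: 6.62
eef_pos: [0.4967, -0.0328, 0.0462]
ee_rot: [2.222, 2.22, -0.0]
force: [1.6, -2.3, 2.0]
gripper_width: 0.0004
finger_force: 1.3
clock: 7.2
eef_pos: [0.4966, -0.0186, 0.0459]
ee_rot: [-2.221, -2.222, -0.0]
force: [-0.1, -1.9, 1.1]
gripper_width: 0.0006
finger_force: 1.0
t 7.2 p [ 0.4966 -0.0186  0.0459] az 90.01 tilt [ 0. -0. -1.]
[0.494, -0.0155, 0.048] 90 -> [ 0.0031 -0.0026 -0.0021] turn 0.0
```

```bash
python3 -m pendant '[[[0,0.001,0,0,0],[0,0.002,0,0,0],[0,0.003,0,0,0],[0,0.003,0,0,0]]]'
python3 -m pendant '[[[0,0.001,0,0,0],[0,0.002,0,0,0],[0,0.002,0,0,0]]]'
```

```text
clock: 7.53
eef_pos: [0.4965, -0.0157, 0.0458]
ee_rot: [-2.221, -2.221, -0.0]
force: [0.7, -2.0, 1.5]
gripper_width: 0.0004
finger_force: 1.1
clock: 7.78
eef_pos: [0.4965, -0.0136, 0.0458]
ee_rot: [-2.221, -2.221, 0.0]
force: [-0.1, -1.4, 1.1]
gripper_width: 0.0003
finger_force: 1.0
```

```bash
for i in 1 2 3; do python3 -m pendant '[[[0,0.001,0,0,0],[0,0.001,0,0,0],[0,0.001,0,0,0]]]' | egrep 'pos|^force|finger'; done
```

```text
eef_pos: [0.4965, -0.0134, 0.0458]
force: [0.1, -5.9, 0.9]
finger_force: 0.7
eef_pos: [0.4964, -0.0135, 0.0459]
force: [-0.4, -12.5, 1.9]
finger_force: 0.4
eef_pos: [0.4964, -0.0137, 0.0459]
force: [-1.8, -18.5, 2.2]
finger_force: 0.4
```

Body contact stops at TCP y −0.0135. I'll retreat and measure the cup.

```bash
python3 -m pendant '[[[0,-0.004,0,0,0],[0,-0.012,0,0,0],[0,-0.03,0,0,0],[0,-0.06,0,0,0],[0,-0.1,0,0,0],[0,-0.1,0,-0.03,0],[0,-0.1,0,-0.07,0],[0,-0.1,0,-0.11,0]]]'
python3 -m pendant '[[[0,0,0,-0.04,0],[0,0,0,-0.08,0],[0,0,0,-0.12,0],[0,0,0,-0.16,0],[0,0,0,-0.2,0],[0,0,0,-0.23,0],[0,0,0,-0.23,0],[0,0,0,-0.23,0]]]'
python3 - <<'E'
from h import *
sh((.494,-.0155,.048,90))
s=read_camera("side")[:,:,::-1];t=read_camera("top")[:,:,::-1]
print(proj("side",[[.494,.0445,.095],[.494,.0445,0],[.494,.0445-.035,.095],[.494,.0445-.0285,0],[.494,.0445,.113]]))
cv2.imwrite("pics/d.png",np.hstack([cv2.resize(t[220:300,310:390],(400,400),interpolation=cv2.INTER_CUBIC),cv2.resize(s[260:380,230:350],(400,400),interpolation=cv2.INTER_CUBIC)]))
cv2.imwrite("pics/side_d.png",s)
E
```

```text
clock: 9.2
eef_pos: [0.4953, -0.1111, 0.1554]
ee_rot: [-2.22, -2.217, 0.002]
force: [1.3, -0.2, 0.1]
gripper_width: 0.0006
finger_force: 0.0
clock: 9.87
eef_pos: [0.497, -0.1107, 0.3878]
ee_rot: [2.218, 2.22, 0.004]
force: [-0.0, 0.1, -0.2]
gripper_width: 0.0003
finger_force: 0.0
t 9.8667 p [ 0.497  -0.1107  0.3878] az 90.05 tilt [-0.     0.004 -1.   ]
[0.494, -0.0155, 0.048] 90 -> [ 0.0953 -0.0041  0.3398] turn 0.001
[[291.71698059 330.55659782]
 [294.9890733  374.07514361]
 [292.55018814 346.61082532]
 [295.73360048 387.50024607]
 [291.04493087 321.53506694]]
```

View pics/d.png

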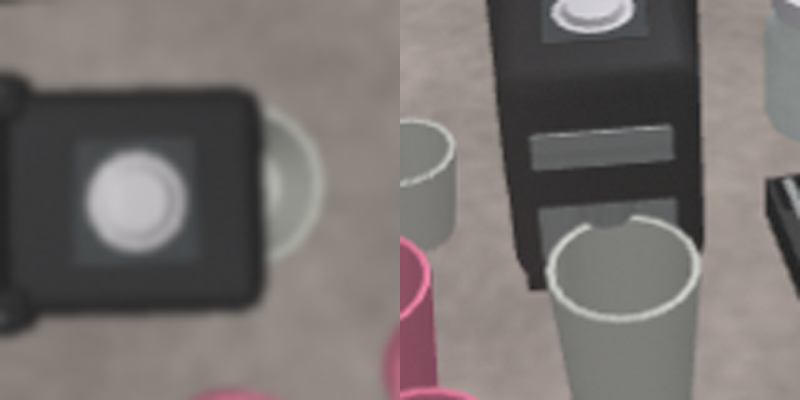

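```bash
python3 - <<'E'
from h import *
np.set_printoptions(precision=4,suppress=True)
print('rim right edge',onz("top",[(374.8,256.8)],.095))
# side: rim ellipse extremes, in world at z=.095
e=onz("side",[(274.1,341),(320,340),(293+0,324.5),(297,356)],.095);print(e, (e[0]+e[1])/2,(e[2]+e[3])/2)
im=cv2.imread("pics/side_d.png").astype(int)
m=((im[:,:,1]-im[:,:,2]>-2)&(im.max(2)>100)).astype(np.uint8);m[:318]=0;m[:,:265]=0;m[:,330:]=0
ys,xs=np.nonzero(m);print(xs.min(),xs.max(),ys.min(),ys.max())
for v in range(318,402,6):
    r=np.nonzero(m[v])[0]; print(v,(r.min(),r.max()) if len(r) else None)
E
```

```text
rim right edge [[ 0.5    -0.0097  0.095 ]]
[[ 0.4671  0.0243  0.095 ]
 [ 0.5351  0.019   0.095 ]
 [ 0.4965  0.0583  0.095 ]
 [ 0.4996 -0.0102  0.095 ]] [0.5011 0.0216 0.095 ] [0.4981 0.024  0.095 ]
272 319 322 395
318 None
324 (np.int64(275), np.int64(306))
330 (np.int64(275), np.int64(315))
336 (np.int64(274), np.int64(319))
342 (np.int64(274), np.int64(319))
348 (np.int64(276), np.int64(318))
354 (np.int64(277), np.int64(318))
360 (np.int64(278), np.int64(317))
366 (np.int64(279), np.int64(317))
372 (np.int64(281), np.int64(316))
378 (np.int64(282), np.int64(316))
384 (np.int64(284), np.int64(315))
390 (np.int64(286), np.int64(312))
396 None
```

Side crop: the cup is upright with its rim centred at px (297,341), giving the cup at ≈(0.500, 0.0245), 20 mm short of the spout (0.494, 0.0445). When pushed, it leans until the foot touches the fingers, which costs reach. I'll push the rim forward while the finger slides downward, so its friction holds the cup's rear down.

```bash
python3 -m pendant '[[[0,0,-0.003,0.04,0],[0,0,-0.003,0.08,0],[0,0,-0.003,0.12,0],[0,0,-0.003,0.16,0],[0,0,-0.003,0.2,0],[0,0,-0.003,0.24,0],[0,0,-0.003,0.275,0],[0,0,-0.003,0.295,0]]]' | egrep 'pos|^force'
python3 -m pendant '[[[0,0.02,-0.006,0.008,0],[0,0.04,-0.006,0.008,0],[0,0.06,-0.006,0.008,0],[0,0.075,-0.006,0.008,0],[0,0.084,-0.006,0.008,0],[0,0.087,-0.006,0.008,0],[0,0.087,-0.006,0.008,0]]]' | egrep 'pos|^force'
python3 -c "
from h import *
sh((.500,-.0145,.046,90))"
```

```text
eef_pos: [0.4897, -0.1095, 0.0831]
force: [-0.6, 0.0, -0.4]
eef_pos: [0.4868, -0.0233, 0.0817]
force: [0.2, -1.0, 0.5]
t 11.2167 p [ 0.4868 -0.0233  0.0817] az 90.06 tilt [ 0.    -0.002 -1.   ]
[0.5, -0.0145, 0.046] 90 -> [0.0088 0.0133 0.0356] turn 0.001
```

```bash
python3 -m pendant '[[[0,-0.003,0.005,0,0],[0,-0.003,0.01,0,0],[0,-0.003,0.014,0,0],[0,-0.003,0.015,0,0]]]' | egrep 'pos|^force'
python3 -m pendant '[[[0,0.004,0,0.002,0],[0,0.005,0,0.007,0],[0,0.006,0,0.012,0],[0,0.007,0,0.017,0],[0,0.008,0,0.022,0],[0,0.009,0,0.027,0],[0,0.01,0,0.032,0],[0,0.01,0,0.035,0]]]' | egrep 'pos|^force|finger'
```

```text
eef_pos: [0.5033, -0.0275, 0.0829]
force: [-0.6, 0.1, -0.1]
eef_pos: [0.5023, -0.0167, 0.047]
force: [-0.4, -1.5, 1.4]
finger_force: 0.7
```

```bash
cat >> h.py <<'E'
def cup():
    im=read_camera("side")[:,:,::-1];cv2.imwrite("pics/last.png",im);im=im.astype(int)
    m=((im[:,:,1]-im[:,:,2]>-2)&(im.max(2)>100)).astype(np.uint8);m[:318]=0;m[:,:268]=0;m[:,330:]=0
    n,l,st,ce=cv2.connectedComponentsWithStats(m);k=1+st[1:,4].argmax();ys,xs=np.nonzero(l==k)
    b=ys.max();r=[(v,xs[ys==v].min(),xs[ys==v].max()) for v in range(ys.min(),b)]
    w=max(r,key=lambda q:q[2]-q[1]);print('widest',w,'bottom',b, 'foot front',onz("side",[((w[1]+w[2])/2,b)],0).round(4),'mid x',onz("side",[((w[1]+w[2])/2,w[0])],.095).round(4))
E
python3 -m pendant '[[[0,-0.003,0,0,0],[0,-0.012,0,0,0],[0,-0.035,0,0,0],[0,-0.07,0,-0.01,0],[0,-0.09,0,-0.04,0],[0,-0.09,0,-0.08,0],[0,-0.09,0,-0.12,0],[0,-0.09,0,-0.16,0]]]' | egrep 'pos|^force'
python3 -m pendant '[[[0,0,0,-0.04,0],[0,0,0,-0.08,0],[0,0,0,-0.12,0],[0,0,0,-0.16,0],[0,0,0,-0.18,0],[0,0,0,-0.18,0]]]' | egrep 'pos|^force'
python3 -c "
from h import *
cup();sh((.500,-.0145,.046,90))"
```

```text
eef_pos: [0.502, -0.1079, 0.2097]
force: [-0.2, -0.7, -0.0]
eef_pos: [0.5028, -0.1075, 0.3946]
force: [-0.1, 0.6, 1.3]
widest (340, np.int64(273), np.int64(319)) bottom 395 foot front [[0.4938 0.0009 0.    ]] mid x [[0.4996 0.0229 0.095 ]]
t 13.4333 p [ 0.5029 -0.1074  0.3912] az 89.99 tilt [-0.002  0.006 -1.   ]
[0.5, -0.0145, 0.046] 90 -> [ 0.0935 -0.0049  0.3451] turn -0.0
```

The sliding-down push didn't move the cup; it only leans. With a downward load it can't lean, so I'll press the closed fingertips on its rear rim and push it the last millimetres along the worktop that way.

```bash
python3 -m pendant '[[[0,0,-0.003,0.04,0],[0,0,-0.003,0.08,0],[0,0.02,-0.003,0.12,0],[0,0.05,-0.003,0.16,0],[0,0.075,-0.003,0.2,0],[0,0.087,-0.003,0.23,0],[0,0.0895,-0.003,0.25,0],[0,0.0895,-0.003,0.258,0]]]' | egrep 'pos|^force'
python3 -m pendant '[[[0,0,0,0,0],[0,0,0,0,0],[0,0,0,0,0],[0,0,0,0,0]]]' | egrep 'pos|^force'
```

```text
eef_pos: [0.4959, -0.0158, 0.1223]
force: [-0.5, -0.7, -0.7]
eef_pos: [0.5007, -0.0181, 0.1324]
force: [0.1, 0.0, 0.7]
```

```bash
python3 -m pendant '[[[0,0,0,0.005,0],[0,0,0,0.01,0],[0,0,0,0.012,0],[0,0,0,0.012,0]]]' | egrep 'pos|^force'
for i in 1 2 3 4 5; do python3 -m pendant '[[[0,0,0,0.001,0],[0,0,0,0.001,0],[0,0,0,0.001,0]]]' | egrep 'pos|^force'; done
```

```text
eef_pos: [0.4995, -0.0174, 0.1175]
force: [-0.5, 0.0, -0.7]
eef_pos: [0.4996, -0.0174, 0.1173]
force: [-1.5, -1.0, 3.1]
eef_pos: [0.4999, -0.0175, 0.1171]
force: [-1.8, -0.9, 7.1]
eef_pos: [0.5002, -0.0177, 0.117]
force: [-2.7, -1.4, 9.2]
eef_pos: [0.5005, -0.0179, 0.1169]
force: [-3.4, -2.5, 13.7]
eef_pos: [0.5008, -0.0181, 0.1168]
force: [-3.9, -3.7, 15.0]
```

```bash
for i in 1 2 3; do python3 -m pendant '[[[0,0.0005,-0.0005,0,0],[0,0.001,-0.001,0,0],[0,0.0015,-0.0015,0,0],[0,0.0015,-0.0015,0,0]]]' | egrep 'pos|^force'; done
```

```text
eef_pos: [0.4996, -0.0171, 0.1168]
force: [-3.2, -5.7, 16.5]
eef_pos: [0.4991, -0.0166, 0.1171]
force: [1.3, -8.5, 13.5]
eef_pos: [0.4982, -0.0154, 0.1178]
force: [2.5, -9.0, 16.0]
```

```bash
for i in 1 2; do python3 -m pendant '[[[0,0.0005,-0.0005,0,0],[0,0.001,-0.001,0,0],[0,0.0015,-0.0015,0,0],[0,0.0015,-0.0015,0,0]]]' | egrep 'pos|^force'; done
python3 -m pendant '[[[0,0,0,-0.004,0],[0,0,0,-0.01,0],[0,-0.02,0,-0.03,0],[0,-0.05,0,-0.06,0],[0,-0.09,0,-0.1,0],[0,-0.09,0,-0.14,0],[0,-0.09,0,-0.18,0],[0,-0.09,0,-0.22,0]]]' | egrep 'pos|^force'
python3 -m pendant '[[[0,0,0,-0.03,0],[0,0,0,-0.06,0],[0,0,0,-0.06,0],[0,0,0,-0.06,0]]]' | egrep 'pos|^force'
python3 -c "
from h import *
cup();sh((.500,-.0145,.046,90))"
```

```text
eef_pos: [0.4971, -0.0141, 0.1185]
force: [2.3, -10.1, 17.2]
eef_pos: [0.496, -0.0128, 0.1192]
force: [2.3, -10.0, 20.2]
eef_pos: [0.4915, -0.1003, 0.3265]
force: [1.4, -0.0, 0.9]
eef_pos: [0.4925, -0.0996, 0.3872]
force: [-0.1, -0.0, -0.7]
widest (340, np.int64(273), np.int64(319)) bottom 395 foot front [[0.4938 0.0009 0.    ]] mid x [[0.4996 0.0229 0.095 ]]
t 18.7333 p [ 0.4923 -0.0995  0.3851] az 90.03 tilt [ 0.    -0.001 -1.   ]
[0.5, -0.0145, 0.046] 90 -> [0.0849 0.008  0.3392] turn 0.0
```

The cup hasn't moved; it leans again, so worktop friction is high. The gripper's cross-plate looks about 30 mm thick, so with the TCP at z≈0.040 it may clear the rim (95) below and the head's underside (128) above. I'll test that gently.

```bash
python3 -m pendant '[[[0,0,0.009,0.04,0],[0,0,0.009,0.08,0],[0,0,0.009,0.12,0],[0,0,0.009,0.16,0],[0,0,0.009,0.2,0],[0,0,0.009,0.24,0],[0,0,0.009,0.28,0],[0,0,0.009,0.31,0]]]' | egrep 'pos|^force'
python3 -m pendant '[[[0,0,0,0,0],[0,0,0,0,0],[0,0,0,0,0]]]' | egrep 'pos|^force'
python3 -c "
from h import *
sh((.500,-.025,.040,90))"
```

```text
eef_pos: [0.4978, -0.0986, 0.0691]
force: [0.0, 0.5, -0.2]
eef_pos: [0.5013, -0.0997, 0.0769]
force: [0.4, 0.4, 1.2]
t 19.65 p [ 0.5013 -0.0997  0.0769] az 90.01 tilt [-0.     0.001 -1.   ]
[0.5, -0.025, 0.04] 90 -> [ 0.0747 -0.0013  0.0369] turn 0.0
```

```bash
python3 -m pendant '[[[0,0.01,-0.001,0.01,0],[0,0.03,-0.001,0.02,0],[0,0.045,-0.001,0.03,0],[0,0.06,-0.001,0.035,0],[0,0.07,-0.001,0.0365,0],[0,0.075,-0.001,0.0365,0],[0,0.075,-0.001,0.0365,0],[0,0.075,-0.001,0.0365,0]]]' | egrep 'pos|^force'
for i in 1 2 3; do python3 -m pendant '[[[0,0.001,0,0,0],[0,0.002,0,0,0],[0,0.003,0,0,0],[0,0.003,0,0,0]]]' | egrep 'pos|^force'; done
```

```text
eef_pos: [0.5008, -0.0248, 0.0405]
force: [-0.7, -0.3, -0.7]
eef_pos: [0.5003, -0.0222, 0.0397]
force: [0.3, -1.4, 1.9]
eef_pos: [0.5001, -0.0186, 0.0393]
force: [0.4, -1.8, 1.1]
eef_pos: [0.5, -0.0155, 0.0393]
force: [0.4, -1.3, 0.1]
```

```bash
for i in 1 2 3 4; do python3 -m pendant '[[[0,0.0005,0,0,0],[0,0.001,0,0,0],[0,0.001,0,0,0]]]' | egrep 'pos|^force'; done
```

```text
eef_pos: [0.5001, -0.0146, 0.0393]
force: [-0.3, -1.9, -0.0]
eef_pos: [0.5001, -0.0137, 0.0393]
force: [-0.0, -0.7, 0.9]
eef_pos: [0.5001, -0.0134, 0.0394]
force: [0.4, -5.6, 1.5]
eef_pos: [0.5, -0.0136, 0.0394]
force: [-0.8, -11.8, 1.4]
```

The body meets the head at the same place, so the fingers can't reach further. The cup must be kept from leaning, so that the fingers act on its 35 mm rim radius instead of the 28 mm foot. At TCP z≈0.037 the gripper's underside should rest lightly on the rim and hold it flat while the fingers push.

```bash
python3 -m pendant '[[[0,-0.003,0,0,0],[0,-0.006,0,0,0],[0,-0.012,0,0,0],[0,-0.012,0,0,0],[0,-0.012,0,0.001,0],[0,-0.012,0,0.001,0]]]' | egrep 'pos|^force'
for i in 1 2 3 4; do python3 -m pendant '[[[0,0,0,0.0005,0],[0,0,0,0.001,0],[0,0,0,0.001,0]]]' | egrep 'pos|^force'; done
```

```text
eef_pos: [0.5, -0.0236, 0.0381]
force: [0.3, -0.5, -0.4]
eef_pos: [0.5, -0.0235, 0.0372]
force: [-0.6, -0.6, 0.6]
eef_pos: [0.5003, -0.0236, 0.037]
force: [-0.8, 0.9, 4.0]
eef_pos: [0.5006, -0.0235, 0.0369]
force: [-0.9, 2.5, 8.8]
eef_pos: [0.5009, -0.0234, 0.0368]
force: [-3.2, 2.9, 12.5]
```

```bash
for i in 1 2 3 4; do python3 -m pendant '[[[0,0.0005,-0.0003,0,0],[0,0.001,-0.0006,0,0],[0,0.0015,-0.0009,0,0],[0,0.002,-0.0012,0,0],[0,0.002,-0.0012,0,0]]]' | egrep 'pos|^force'; done
```

```text
eef_pos: [0.5004, -0.0222, 0.0368]
force: [0.6, -0.9, 11.0]
eef_pos: [0.4994, -0.0202, 0.0368]
force: [2.0, -1.6, 10.0]
eef_pos: [0.4982, -0.0181, 0.0367]
force: [1.6, -1.6, 9.7]
eef_pos: [0.4974, -0.0168, 0.037]
force: [1.6, -2.8, 9.3]
```

```bash
for i in 1 2 3 4; do python3 -m pendant '[[[0,0.0005,-0.0003,0,0],[0,0.001,-0.0006,0,0],[0,0.001,-0.0006,0,0]]]' | egrep 'pos|^force'; done
```

```text
eef_pos: [0.497, -0.0162, 0.0374]
force: [1.7, -5.4, 10.9]
eef_pos: [0.4968, -0.0154, 0.0377]
force: [1.2, -6.2, 12.1]
eef_pos: [0.4966, -0.0146, 0.0381]
force: [2.5, -6.6, 11.8]
eef_pos: [0.4963, -0.014, 0.0385]
force: [2.7, -9.0, 14.4]
```

```bash
for i in 1 2 3; do python3 -m pendant '[[[0,0,0,0.0005,0],[0,0,0,0.001,0],[0,0,0,0.001,0]]]' | egrep 'pos|^force'; done
```

```text
eef_pos: [0.4969, -0.0141, 0.0383]
force: [2.2, -9.6, 16.8]
eef_pos: [0.4974, -0.0144, 0.038]
force: [1.9, -10.2, 18.7]
eef_pos: [0.4977, -0.0146, 0.0379]
force: [1.6, -9.7, 21.7]
```

```bash
for i in 1 2; do python3 -m pendant '[[[0,0,0,0.0005,0],[0,0,-0.0005,0.001,0],[0,0,-0.0005,0.001,0]]]' | egrep 'pos|^force'; done;  python3 -m pendant '[[[0,0.0005,0,0.0005,0],[0,0.001,0,0.0005,0],[0,0.001,0,0.0005,0]]]' | egrep 'pos|^force'
```

```text
eef_pos: [0.4978, -0.0146, 0.0379]
force: [1.8, -9.9, 26.3]
eef_pos: [0.4979, -0.0147, 0.0378]
force: [1.8, -10.3, 29.7]
eef_pos: [0.4982, -0.0144, 0.0379]
force: [0.6, -13.1, 31.6]
```

Holding the rim down works, but worktop friction still sticks. Next I'll use a narrow finger cradle with light hold-down plus a sideways wiggle, so the cup is already sliding and the forward push meets little resistance.

```bash
python3 -m pendant '[[[0,-0.001,0,-0.003,0],[0,-0.004,0,-0.006,0],[0.016,-0.009,0.002,-0.006,0],[0.016,-0.009,0.002,-0.006,0],[0.016,-0.009,0.002,-0.006,0],[0.016,-0.009,0.002,-0.006,0]]]' | egrep 'pos|^force|width'
python3 -c "
from h import *
sh((.4996,-.0235,.0372,90))"
```

```text
eef_pos: [0.4948, -0.02, 0.0366]
force: [0.5, 0.6, 12.6]
gripper_width: 0.0157
t 28.4833 p [ 0.4948 -0.02    0.0366] az 90.0 tilt [-0.     0.002 -1.   ]
[0.4996, -0.0235, 0.0372] 90 -> [-0.0035  0.0048 -0.0006] turn -0.0
```

```bash
python3 -m pendant '[[[0.016,0,0.004,0,0],[0.016,0.002,0.004,0,0],[0.016,0.004,0.004,0,0],[0.016,0.005,0.001,0,0],[0.016,0.0055,-0.002,0,0],[0.016,0.006,-0.005,0,0],[0.016,0.006,-0.005,0,0]]]' | egrep 'pos|^force'
python3 -m pendant '[[[0.016,0,0.003,0,0],[0.016,0.0005,0.006,0,0],[0.016,0.0005,0.006,0,0],[0.016,0.001,0.003,0,0],[0.016,0.001,0,0,0],[0.016,0.001,-0.001,0,0]]]' | egrep 'pos|^force'
```

```text
eef_pos: [0.4922, -0.015, 0.0384]
force: [3.9, -5.9, 13.4]
eef_pos: [0.4917, -0.0143, 0.0388]
force: [6.1, -6.7, 15.0]
```

```bash
python3 -m pendant '[[[0.016,0,-0.004,0.0005,0],[0.016,0,-0.008,0.0005,0],[0.016,0,-0.008,0.0005,0],[0.016,0,-0.002,0.0005,0],[0.016,0,0.004,0.0005,0],[0.016,0,0.01,0.0005,0],[0.016,0,0.01,0.0005,0]]]' | egrep 'pos|^force'
python3 -m pendant '[[[0.016,0,-0.004,0,0],[0.016,0,-0.008,0,0],[0.016,0,-0.008,0,0]]]' | egrep 'pos|^force'
```

```text
eef_pos: [0.5004, -0.0141, 0.0374]
force: [-1.3, -4.7, 16.3]
eef_pos: [0.4934, -0.0145, 0.0383]
force: [3.9, -6.7, 13.8]
```

```bash
python3 -m pendant '[[[0.016,-0.002,0,-0.006,0],[0.016,-0.02,0,-0.01,0],[0.016,-0.06,0,-0.04,0],[0.016,-0.1,0,-0.08,0],[0.016,-0.1,0,-0.12,0],[0.016,-0.1,0,-0.16,0],[0.016,-0.1,0,-0.2,0],[0.016,-0.1,0,-0.24,0]]]' | egrep 'pos|^force'
python3 -m pendant '[[[0.016,0,0,-0.04,0],[0.016,0,0,-0.08,0],[0.016,0,0,-0.09,0]]]' | egrep 'clock|pos|^force'
python3 -c "
from h import *
cup();sh((.500,-.0145,.046,90))"
```

```text
eef_pos: [0.4892, -0.1131, 0.2635]
force: [1.3, 0.3, -0.5]
clock: 31.32
eef_pos: [0.4902, -0.1128, 0.3592]
force: [1.3, 0.1, 1.3]
widest (342, np.int64(274), np.int64(320)) bottom 395 foot front [[0.4953 0.0007 0.    ]] mid x [[0.5009 0.0185 0.095 ]]
t 31.3667 p [ 0.4905 -0.1129  0.3584] az 90.02 tilt [-0.002  0.007 -1.   ]
[0.5, -0.0145, 0.046] 90 -> [0.099  0.0073 0.3123] turn 0.0
```

```bash
python3 - <<'E'
from h import *
from scipy.optimize import least_squares
np.set_printoptions(precision=4,suppress=True,linewidth=150)
t=read_camera("top")[:,:,::-1];s=read_camera("side")[:,:,::-1]
cv2.imwrite("pics/t2.png",t);cv2.imwrite("pics/s2.png",s)
print('top row255-258',t[255:259,352:384].mean((0,2)).round(0))
def fit(im,n,box,thr):
    u0,u1,v0,v1=box;g=im[v0:v1,u0:u1].astype(float);m=(g.min(2)>thr)
    ys,xs=np.nonzero(m);W=onz(n,np.c_[xs+u0,ys+v0],.095)[:,:2]
    r=least_squares(lambda p:np.hypot(W[:,0]-p[0],W[:,1]-p[1])-p[2],[W[:,0].mean(),W[:,1].mean(),.034],loss='soft_l1',f_scale=.002)
    print(n,len(W),r.x,np.median(abs(r.fun)))
for thr in(165,175,185): fit(s,"side",(270,325,320,360),thr)
s0=cv2.imread("pics/side0.png")
for thr in(165,175,185): fit(s0,"side",(285,345,350,395),thr)
t0=cv2.imread("pics/top0.png")
print('t0 row247',t0[246:249,366:412].mean((0,2)).round(0))
print(onz("top",[(c,257) for c in(362,374,375,376)],.095)[:,1],onz("top",[(362,260),(363,260),(364,260)],.2)[:,1])
E
```

```text
top row255-258 [ 56.  56.  56.  55.  55.  54.  52.  48.  44.  53.  93. 141. 169. 171. 155. 145. 144. 144. 144. 146. 156. 166. 159. 142. 135. 134. 134. 135. 135.
 135. 135. 134.]
side 176 [0.5026 0.0238 0.0325] 0.0007527908879353742
side 136 [0.5026 0.0237 0.0326] 0.0005192208912047913
side 78 [0.5025 0.0239 0.0325] 0.00040144461434880527
side 194 [ 0.521  -0.0414  0.0328] 0.0006054383042522725
side 103 [ 0.5211 -0.0416  0.0327] 0.0004502344421976265
side 31 [ 0.5211 -0.0414  0.0327] 0.0001955058966437856
t0 row247 [135. 134. 133. 131. 129. 130. 142. 157. 163. 167. 171. 172. 173. 173. 173. 173. 173. 173. 173. 173. 174. 174. 174. 174. 174. 174. 173. 166. 154.
 143. 139. 138. 138. 138. 138. 138. 141. 149. 158. 154. 141. 134. 133. 134. 133. 132.]
[ 0.0171 -0.008  -0.0101 -0.0122] [0.0264 0.0245 0.0227]
```

Vision puts the cup at ≈(0.502, 0.025): still about 18–20 mm short, and 8 mm to the +x side. Next I'll preload the rim harder (~28 N) while the cup is flat, then push forward and −x.

```bash
python3 -m pendant '[[[0,0,0.01,0.04,0],[0,0,0.02,0.08,0],[0,0,0.0295,0.12,0],[0,0,0.0295,0.16,0],[0,0,0.0295,0.2,0],[0,0.02,0.0295,0.235,0],[0,0.05,0.0295,0.265,0],[0,0.075,0.0295,0.285,0]]]' | egrep 'pos|^force'
python3 -m pendant '[[[0,0.012,0,0.01,0],[0,0.017,0,0.018,0],[0,0.017,0,0.022,0],[0,0.017,0,0.022,0]]]' | egrep 'pos|^force'
python3 -c "
from h import *
sh((.520,-.0195,.0372,90))"
```

```text
eef_pos: [0.515, -0.0363, 0.0599]
force: [0.0, 0.9, 0.1]
eef_pos: [0.5191, -0.0213, 0.0454]
force: [-0.2, -0.3, 0.3]
t 32.4667 p [ 0.5191 -0.0213  0.0454] az 90.01 tilt [-0.001 -0.001 -1.   ]
[0.52, -0.0195, 0.0372] 90 -> [0.0018 0.0009 0.0082] turn 0.0
```

```bash
python3 -m pendant '[[[0,0.001,0,0.004,0],[0,0.001,0,0.007,0],[0,0.001,0,0.009,0],[0,0.001,0,0.01,0],[0,0.001,0,0.011,0],[0,0.001,0,0.012,0],[0,0.001,0,0.012,0]]]' | egrep 'pos|^force'
python3 -m pendant '[[[0,0,0,0.0005,0],[0,0,0,0.001,0],[0,0,0,0.001,0]]]' | egrep 'pos|^force'
```

```text
eef_pos: [0.5228, -0.0219, 0.0411]
force: [-5.3, -5.5, 24.7]
eef_pos: [0.5232, -0.0222, 0.041]
force: [-6.7, -4.9, 28.0]
```

```bash
python3 -m pendant '[[[0,0,0,-0.006,0],[0,0,-0.008,-0.008,0],[0,0,-0.016,-0.008,0],[0,0,-0.016,-0.002,0],[0,0.001,-0.016,0.002,0],[0,0.001,-0.016,0.003,0],[0,0.001,-0.016,0.003,0]]]' | egrep 'clock|pos|^force'
python3 -m pendant '[[[0,0,0,0.001,0],[0,0,0,0.002,0],[0,0,0,0.003,0],[0,0,0,0.003,0]]]' | egrep 'pos|^force'
```

```text
clock: 33.88
eef_pos: [0.5078, -0.0226, 0.041]
force: [-14.0, -13.7, 48.9]
eef_pos: [0.5094, -0.0234, 0.0409]
force: [-15.0, -15.9, 59.9]
```

```bash
python3 -m pendant '[[[0,0,0,-0.012,0],[0,-0.005,0,-0.02,0]]]' | egrep 'clock|pos|^force'
python3 - <<'E'
from h import *
t=read_camera("top")[:,:,::-1];s=read_camera("side")[:,:,::-1]
cv2.imwrite("pics/e.png",np.hstack([cv2.resize(t[180:320,310:450],(400,400),interpolation=cv2.INTER_CUBIC),cv2.resize(s[230:430,220:420],(400,400),interpolation=cv2.INTER_CUBIC)]))
E
```

```text
clock: 34.38
eef_pos: [0.5037, -0.0238, 0.0491]
force: [-0.9, -0.2, -0.6]
```

View pics/e.png

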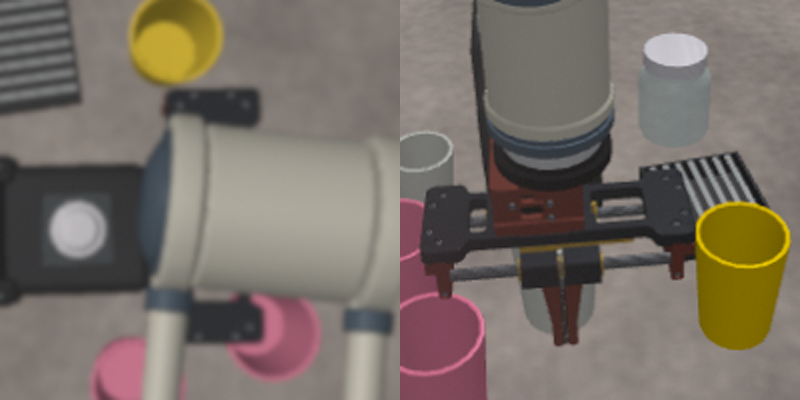

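Side crop: cup upright behind the closed fingers, the yellow cup and both pinks unmoved. That press reached 60 N on something, which is above the 40 N body limit, so it may already have cost the run. Continuing carefully with smaller loads, at the x where contact was clean.

```bash
python3 -m pendant '[[[0,0.003,-0.005,0,0],[0,0.003,-0.005,0.005,0],[0,0.003,-0.005,0.009,0],[0,0.003,-0.005,0.009,0]]]' | egrep 'clock|pos|^force'
python3 -m pendant '[[[0,0,0,0.001,0],[0,0,0,0.0015,0],[0,0,0,0.0015,0]]]' | egrep 'pos|^force'
```

```text
clock: 34.82
eef_pos: [0.4996, -0.0219, 0.041]
force: [-6.3, -4.5, 21.8]
eef_pos: [0.5002, -0.0222, 0.041]
force: [-7.8, -6.3, 27.4]
```

```bash
python3 -m pendant '[[[0,0,0,-0.01,0],[0,-0.02,0,-0.02,0],[0,-0.06,0,-0.05,0],[0,-0.09,0,-0.09,0],[0,-0.09,0,-0.13,0],[0,-0.09,0,-0.17,0],[0,-0.09,0,-0.21,0],[0,-0.09,0,-0.25,0]]]' | egrep 'pos|^force'
python3 -m pendant '[[[0,0,0,-0.04,0],[0,0,0,-0.07,0]]]' | egrep 'clock|pos|^force'
python3 - <<'E'
from h import *
cup();sh((.500,-.0145,.046,90))
t=read_camera("top")[:,:,::-1]
print('top row255-258',t[255:259,352:384].mean((0,2)).round(0))
s=cv2.imread("pics/last.png");g=s[320:362,268:326];ys,xs=np.nonzero(g.min(2)>170)
W=onz("side",np.c_[xs+268,ys+320],.095)[:,:2]
from scipy.optimize import least_squares
print(least_squares(lambda p:np.hypot(W[:,0]-p[0],W[:,1]-p[1])-.0326,[.5,.024],loss='soft_l1',f_scale=.002).x)
E
```

```text
eef_pos: [0.4978, -0.1105, 0.2792]
force: [0.9, 0.3, 0.5]
clock: 35.9
eef_pos: [0.4984, -0.1103, 0.3513]
force: [0.8, -0.4, 0.4]
widest (340, np.int64(273), np.int64(319)) bottom 396 foot front [[ 0.4937 -0.0011  0.    ]] mid x [[0.4996 0.0229 0.095 ]]
t 35.95 p [ 0.4988 -0.1104  0.357 ] az 90.03 tilt [-0.002  0.008 -1.   ]
[0.5, -0.0145, 0.046] 90 -> [ 0.0966 -0.0012  0.3108] turn 0.001
top row255-258 [ 56.  56.  55.  55.  55.  54.  52.  48.  43.  54.  93. 140. 168. 169.
 153. 144. 142. 142. 143. 145. 153. 163. 159. 142. 134. 134. 134. 134.
 135. 135. 134. 134.]
[0.500394   0.02354054]
```

The cup is still upright at ≈(0.501, 0.024). I'll try one short brisk nudge so it glides the last millimetres, with the commanded stop 5 mm before the head.

```bash
python3 -m pendant '[[[0,0,0.002,0.04,0],[0,0,0.003,0.08,0],[0,0,0.003,0.12,0],[0,0,0.003,0.16,0],[0,0,0.003,0.2,0],[0,0.01,0.003,0.24,0],[0,0.03,0.003,0.275,0],[0,0.045,0.003,0.3,0]]]' | egrep 'pos|^force'
python3 -m pendant '[[[0,0.003,0,0.006,0],[0,0.003,0,0.01,0],[0,0.003,0,0.01,0]]]' | egrep 'pos|^force'
python3 -c "
from h import *
sh((.503,-.0185,.046,90))"
```

```text
eef_pos: [0.4976, -0.0639, 0.0422]
force: [0.8, 1.0, 0.2]
eef_pos: [0.5003, -0.0622, 0.038]
force: [0.4, -0.3, 0.6]
t 36.9167 p [ 0.5003 -0.0622  0.038 ] az 90.06 tilt [ 0.    -0.003 -1.   ]
[0.503, -0.0185, 0.046] 90 -> [ 0.0437  0.0027 -0.008 ] turn 0.001
```

```bash
python3 -m pendant '[[[0,0.0,0.002,-0.008,0],[0,0.0,0.002,-0.008,0],[0,0.01,0.002,-0.008,0],[0,0.0268,0.002,-0.008,0],[0,0.0437,0.002,-0.008,0],[0,0.0437,0.002,-0.008,0]]]' | egrep 'clock|pos|^force'
python3 -m pendant '[[[0,-0.01,0,0,0],[0,-0.04,0,0,0],[0,-0.08,0,-0.03,0],[0,-0.08,0,-0.07,0],[0,-0.08,0,-0.11,0],[0,-0.08,0,-0.15,0],[0,-0.08,0,-0.19,0],[0,-0.08,0,-0.23,0]]]' | egrep 'pos|^force'
python3 -m pendant '[[[0,0,0,-0.04,0],[0,0,0,-0.08,0],[0,0,0,-0.1,0]]]' | egrep 'clock|pos'
cat > fit.py <<'E'
from h import *
from scipy.optimize import least_squares
cup()
s=cv2.imread("pics/last.png");g=s[315:362,268:326];ys,xs=np.nonzero(g.min(2)>170)
W=onz("side",np.c_[xs+268,ys+315],.095)[:,:2]
print(least_squares(lambda p:np.hypot(W[:,0]-p[0],W[:,1]-p[1])-.0326,[.5,.024],loss='soft_l1',f_scale=.002).x)
t=read_camera("top")[:,:,::-1];print(t[255:259,358:384].mean((0,2)).round(0))
sh((.494,.22,.37,90))
E
python3 fit.py
```

```text
clock: 37.42
eef_pos: [0.5037, -0.0168, 0.0484]
force: [0.5, -0.3, -0.8]
eef_pos: [0.5028, -0.1006, 0.2802]
force: [0.9, -0.3, -1.2]
clock: 38.33
eef_pos: [0.503, -0.1005, 0.3837]
widest (340, np.int64(273), np.int64(319)) bottom 396 foot front [[ 0.4937 -0.0011  0.    ]] mid x [[0.4996 0.0229 0.095 ]]
[0.50060082 0.02356125]
[ 52.  48.  44.  54.  93. 141. 169. 170. 154. 144. 143. 143. 144. 145.
 154. 164. 159. 142. 134. 134. 134. 135. 136. 135. 135. 135.]
t 38.4333 p [ 0.5036 -0.1005  0.3832] az 89.92 tilt [-0.003  0.009 -1.   ]
[0.494, 0.22, 0.37] 90 -> [ 0.3206 -0.0102  0.0122] turn -0.001
```

```bash
python3 -m pendant '[[[0,0,0,0.041,0],[0,0,0,0.082,0],[0,0,0,0.123,0],[0,0,0,0.164,0],[0,0,0,0.205,0],[0,0,0,0.246,0],[0,0,0,0.287,0],[0,0,0,0.32,0]]]' | egrep 'pos'
python3 -m pendant '[[[0,0,0,0.012,0],[0,0,0,0.012,0],[0,0,0,0.012,0]]]' | egrep 'pos'
python3 -c "
from h import *
sh((.505,-.0178,.046,90))"
```

```text
eef_pos: [0.5009, -0.0995, 0.0526]
eef_pos: [0.5032, -0.0995, 0.0459]
t 39.35 p [ 0.5032 -0.0995  0.0459] az 89.97 tilt [-0.    -0.001 -1.   ]
[0.505, -0.0178, 0.046] 90 -> [ 0.0817  0.0018 -0.0001] turn -0.001
```

```bash
python3 -m pendant '[[[0,0.016,0.001,0,0],[0,0.049,0.001,0,0],[0,0.0815,0.001,0,0],[0,0.0815,0.001,0,0]]]' | egrep 'clock|pos|^force'
python3 -m pendant '[[[0,-0.01,0,0,0],[0,-0.04,0,-0.01,0],[0,-0.06,0,-0.05,0],[0,-0.06,0,-0.09,0],[0,-0.06,0,-0.13,0],[0,-0.06,0,-0.17,0],[0,-0.06,0,-0.21,0],[0,-0.06,0,-0.25,0]]]' | egrep 'pos|^force'
python3 -m pendant '[[[0,0,0,-0.04,0],[0,0,0,-0.08,0],[0,0,0,-0.1,0]]]' | egrep 'clock|pos'
python3 fit.py
```

```text
clock: 39.68
eef_pos: [0.5063, -0.0146, 0.0495]
force: [-0.2, -0.2, 0.3]
eef_pos: [0.5038, -0.0802, 0.2993]
force: [1.0, -0.1, 0.1]
clock: 40.6
eef_pos: [0.5037, -0.0801, 0.4028]
widest (338, np.int64(273), np.int64(319)) bottom 394 foot front [[0.4939 0.0029 0.    ]] mid x [[0.4998 0.0273 0.095 ]]
[0.50067215 0.02747786]
[ 52.  48.  44.  53.  88. 127. 145. 145. 144. 143. 143. 145. 152. 163.
 161. 146. 136. 134. 134. 134. 135. 135. 135. 135. 135. 135.]
t 40.7 p [ 0.5043 -0.08    0.4023] az 89.88 tilt [-0.003  0.01  -1.   ]
[0.494, 0.22, 0.37] 90 -> [ 0.3001 -0.0112  0.0312] turn -0.002
```

The nudge worked: +4 mm in y, upright. One more of the same.

```bash
python3 -m pendant '[[[0,-0.01,0,0.041,0],[0,-0.02,0,0.082,0],[0,-0.02,0,0.123,0],[0,-0.02,0,0.164,0],[0,-0.02,0,0.205,0],[0,-0.02,0,0.246,0],[0,-0.02,0,0.287,0],[0,-0.02,0,0.325,0]]]' | egrep 'pos'
python3 -m pendant '[[[0,0,0,0.025,0],[0,0,0,0.03,0],[0,0,0,0.03,0],[0,0,0,0.03,0]]]' | egrep 'pos'
python3 -c "
from h import *
sh((.505,-.0173,.046,90))"
```

```text
eef_pos: [0.5028, -0.0992, 0.0675]
eef_pos: [0.5038, -0.0988, 0.0404]
t 41.7 p [ 0.5038 -0.0988  0.0404] az 89.93 tilt [-0.    -0.001 -1.   ]
[0.505, -0.0173, 0.046] 90 -> [ 0.0815  0.0011 -0.0056] turn -0.001
```

```bash
python3 -m pendant '[[[0,0.016,0.001,-0.005,0],[0,0.049,0.001,-0.006,0],[0,0.0816,0.001,-0.006,0],[0,0.0816,0.001,-0.006,0]]]' | egrep 'clock|pos|^force'
python3 -m pendant '[[[0,-0.01,0,0,0],[0,-0.04,0,-0.03,0],[0,-0.06,0,-0.07,0],[0,-0.06,0,-0.11,0],[0,-0.06,0,-0.15,0],[0,-0.06,0,-0.19,0],[0,-0.06,0,-0.23,0],[0,-0.05,0,-0.27,0]]]' | egrep 'pos|^force'
python3 -m pendant '[[[0,0.02,-0.003,-0.035,0],[0,0.05,-0.006,-0.07,0],[0,0.09,-0.01,-0.085,0],[0,0.13,-0.01,-0.085,0],[0,0.17,-0.01,-0.085,0],[0,0.21,-0.01,-0.085,0],[0,0.25,-0.01,-0.085,0],[0,0.29,-0.01,-0.085,0]]]' | egrep 'clock|pos'
python3 fit.py
```

```text
clock: 42.03
eef_pos: [0.5059, -0.0143, 0.048]
force: [-1.0, -0.3, -0.6]
eef_pos: [0.5047, -0.069, 0.319]
force: [0.3, 0.5, -0.3]
clock: 43.37
eef_pos: [0.4959, 0.2241, 0.4022]
widest (334, np.int64(274), np.int64(319)) bottom 394 foot front [[0.4946 0.0028 0.    ]] mid x [[0.5009 0.036  0.095 ]]
[0.50058909 0.02746961]
[ 51.  47.  43.  52.  86. 124. 142. 143. 140. 140. 140. 142. 149. 160.
 158. 143. 134. 131. 131. 131. 132. 132. 132. 132. 132. 132.]
t 43.4667 p [0.4956 0.2271 0.4005] az 90.31 tilt [ 0.001 -0.002 -1.   ]
[0.494, 0.22, 0.37] 90 -> [-0.0071 -0.0016  0.0305] turn 0.005
```

Unchanged at y≈0.0275–0.029. Now the lever.

```bash
python3 -m pendant '[[[0,0,-0.002,0.04,0],[0,0,-0.002,0.08,0],[0,0,-0.002,0.102,0],[0,-0.02,-0.002,0.102,0],[0,-0.045,-0.002,0.102,0],[0,-0.06,-0.002,0.102,0],[0,-0.075,-0.002,0.102,0],[0,-0.09,-0.002,0.102,0]]]' | egrep 'clock|pos|^force'
python3 -m pendant '[[[0,-0.015,0,0,0],[0,-0.03,0,0,0],[0,-0.05,0,0.003,0],[0,-0.07,0,0.007,0],[0,-0.085,0,0.012,0],[0,-0.1,0,0.015,0],[0,-0.11,0,0.018,0],[0,-0.11,0,0.018,0]]]' | egrep 'clock|pos|^force'
```

```text
clock: 44.13
eef_pos: [0.4939, 0.1318, 0.3003]
force: [1.1, 3.9, -2.2]
clock: 44.8
eef_pos: [0.4932, 0.0209, 0.2812]
force: [-0.1, 0.4, -0.2]
```

```bash
python3 -m pendant '[[[0,0.02,0,-0.03,0],[0,0.055,0,-0.03,0],[0,0.095,-0.01,-0.03,0],[0,0.135,-0.02,-0.03,0],[0,0.17,-0.022,-0.03,0],[0,0.19,-0.022,-0.02,0],[0,0.191,-0.022,0,0],[0,0.191,-0.022,0,0]]]' | egrep 'clock|pos|^force'
python3 - <<'E'
from h import *
sh((.4707,.2125,.232,90))
t=read_camera("top")[:,:,::-1];s=read_camera("side")[:,:,::-1]
cv2.imwrite("pics/f.png",np.hstack([cv2.resize(t[200:320,200:400],(400,240)),cv2.resize(s[150:390,200:400],(200,240))]))
E
python3 fit.py
```

```text
clock: 45.47
eef_pos: [0.4704, 0.2162, 0.2781]
force: [0.2, -0.5, -1.3]
t 45.4667 p [0.4704 0.2162 0.2781] az 90.17 tilt [-0.002 -0.005 -1.   ]
[0.4707, 0.2125, 0.232] 90 -> [-0.0036  0.0005  0.0461] turn 0.003
widest (340, np.int64(273), np.int64(319)) bottom 394 foot front [[0.4939 0.0029 0.    ]] mid x [[0.4996 0.0229 0.095 ]]
[0.50067754 0.02748847]
[ 55.  54.  55.  55.  54.  55.  57.  71. 100. 126. 134. 130. 120. 108.
  98. 104. 120. 127. 128. 128. 129. 129. 129. 130. 129. 129.]
t 45.6667 p [0.4717 0.2145 0.283 ] az 89.94 tilt [ 0.     0.001 -1.   ]
[0.494, 0.22, 0.37] 90 -> [ 0.0055  0.0224 -0.087 ] turn -0.001
```

View pics/f.png

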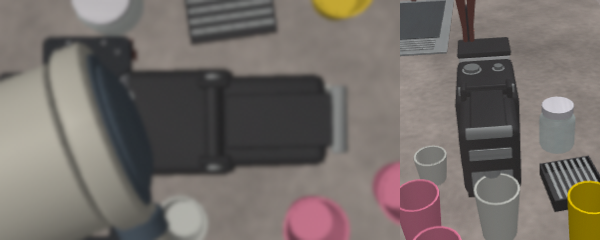

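The crop shows the lever shut, with its bar at the head's front, and the cup upright under the head. Now the large button.

```bash
python3 -m pendant '[[[0,-0.002,-0.001,0.02,0],[0,-0.002,-0.001,0.036,0],[0,-0.002,-0.001,0.046,0],[0,-0.002,-0.001,0.048,0],[0,-0.002,-0.001,0.048,0]]]' | egrep 'clock|pos|^force'
python3 -m pendant '[[[0,0,0,0.001,0],[0,0,0,0.003,0],[0,0,0,0.004,0],[0,0,0,0.004,0]]]' | egrep 'clock|pos|^force'
```

```text
clock: 46.08
eef_pos: [0.4704, 0.2127, 0.2338]
force: [-1.1, -0.2, -0.3]
clock: 46.42
eef_pos: [0.4705, 0.2132, 0.23]
force: [-0.3, -0.2, 0.3]
```

```bash
for i in 1 2 3; do python3 -m pendant '[[[0,0,0,0.001,0],[0,0,0,0.002,0],[0,0,0,0.002,0]]]' | egrep 'clock|pos|^force'; done
```

```text
clock: 46.67
eef_pos: [0.4705, 0.2133, 0.228]
force: [0.3, -0.8, 2.3]
clock: 46.92
eef_pos: [0.4705, 0.2133, 0.226]
force: [0.2, 1.2, 3.8]
clock: 47.17
eef_pos: [0.4705, 0.2132, 0.2253]
force: [-1.1, -0.9, 9.2]
```

Bottomed out (over 4.2 N). Release and hand in.

```bash
python3 -m pendant '[[[0,0,0,-0.01,0],[0,0,0,-0.04,0],[0,0,0,-0.08,0],[0,0,0,-0.1,0],[0,0,0,-0.1,0],[0,0,0,-0.1,0]]]' | egrep 'clock|pos|^force'
python3 -c "
from plant import *
print(hand_in())"
```

```text
clock: 47.67
eef_pos: [0.4707, 0.2133, 0.3246]
force: [-0.3, 0.7, -0.1]
the job is handed in; nothing more can be done
None
```

I handed the job in at 47.7 s with the lever shut and the large button pressed and released, but it may not pass: the cup stands upright an estimated 14–18 mm from the spout axis (limit 18 mm), and one hold-down press read 60 N at the wrist, which may break the 40 N limit on the arm or gripper body.

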